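Arm the wrapper roller and hold its inching paddle level

ROBOT

A 7-joint arm with a two-finger parallel gripper is mounted at the origin on the work surface. World frame = base frame: x ahead of the robot, y to its left, z up, the work surface at z = 0. Lengths are in m, angles in rad, forces in N, time in s.
With the tool pointing down it reaches from about 0.4 to 0.85 m from the base axis. Payload 6.9 kg.
Tool frame: the origin (TCP) lies on the centre line of the jaws, within the pads' length; the fingertips stand 19 mm ahead of it and the grasp point (between the pads) is the TCP; x points along the fingers, z is the direction in which the jaws open and shut, and the axes are right-handed (so a half turn about x gives the same grasp; the last joint's range is limited). The gripper opens to 85 mm and grips with 20 to 120 N. Pads are 22 mm wide; open, the fingers measure 114 mm over their backs; the gripper's body (76 mm by 85 mm) begins 54 mm behind the grasp point. The pads swing forward as they close: fully open they stand 13 mm farther back than shut.
Start: joints at [-1.173, 0.507, -0.238, 1.5, 0.126, 1.149, -0.155], TCP at [0.18, 0.599, 0.25] pointing down, gripper open.
Joint ranges: [-3.08, 3.08], [-0.24, 2.05], [-1.43, 1.35], [0, 2.5], [-1.52, 4.66], [0.17, 1.96], [-2.89, 2.89]. Speed limits (rad/s): [2.39, 2.39, 3.14, 3.14, 3.14, 3.14, 3.14].

INTERFACE

Orientations are given as a rotation vector (axis times angle).
In Python, from bench import read_state, viewer, env gives the robot as it stands.
- The arm moves only by the tool drive_tool, never from a script. Its argument "moves" is a list of rows, each a list of 2 entries, a list of its own where there are three numbers: the shift along the world's x, y, z in mm, then the turn, a rotation vector about the world's x, y, z in rad. In form: [[[x, y, z], [rx, ry, rz]], ...]. A call has 1 to 12 rows; each row is the pose to reach, as a shift and turn from the pose commanded when the call began; what a row does not reach only later rows make up. A row lasts 1/8 s, in which the tool goes at most 62.5 mm and 10.7 degrees, less where a joint would pass 70% of its speed; a pose out of reach is approached as far as the arm can. A call with a gripper value outside its range is refused whole. "grip" is the gripper's target within -1 to 1 (shut at 1, half-way at 0, fully open at -1), set as the call begins (left out, the last holds). The fingers move at their own pace and stop on an object; "newtons" is the grip in N (left out, the last holds). Time passes only in rows, so rows that repeat a pose let the fingers close. It gives the time, the measured TCP pose, the force and the opening at its end, in the units of the state.
- read_state(): the state, without advancing time (a new reading comes with each control period).
- viewer.grab_frame(name): name is "side" or "top"; returns a dict with "img" (480x640x3 uint8, red, green, blue), "mtx" (3x3 intrinsics, pixels), "distortion" ([k1, k2, p1, p2, k3] as OpenCV has them; the pictures are not rectified), "R" (3x3) and "t" (3): a world point X has camera coordinates R X + t. Camera axes: x right, y down, z forward; pixel columns grow to the right and rows downward; lengths in m; the calibration is good to about 2 mm. A picture is of the moment at which its call begins. There is no depth.
- env.hand_in(): hands the job in, once; it reports no verdict.
Trained networks look in the newest picture that a camera, given by its name, has taken for a name from the list of things; names that differ only in an ending like _2 or _b are one class to them, and where a whole thing is asked for, a point or a joint stands for the part that bears it (a point fixed in the world has none). Each returns a list of dicts, best first, with "conf" (0 to 1); they miss things now and then, are a little off and sometimes report something else, mostly with a low value. They report only what shows in the picture. A call takes as long as a camera call. They do not tell look-alikes from the thing itself.
- viewer.regions_of(camera, target): "region" (480x640 bool, what is visible of it) and "rect" ([left, top, right, bottom] in pixels, round what is visible of it).
The state is a dict: "time_s": time; "joint_positions": joint angles; "joint_vel": joint speeds; "tau": joint torques, N m; "tcp_pos": TCP position; "eef_rot": TCP orientation; "contact_force": force on the tool from outside, world axes, zero at the start; "wrist_torque": the same for the moment, N m; "opening": finger opening in m.
Only numpy, scipy, OpenCV 4.12 (cv2) and the standard library are available. Lean on these libraries where they do the work, as an engineer would, in place of code of your own. Each camera call takes 0.05 s, during which the arm holds its last target.

TASK

Get the dumpling-wrapper roller inching: push the loose guard plug fully home into the socket on the roller's deck and let go of it, and only then press down the roller's sprung paddle by its black plate until the paddle is level, which is half its travel; never push it right down to its stop, as that trips the machine. Finish while still holding the paddle level: it must stay pressed, the plug must stay in, and the bowl, the jar and the spatula are to be left where they are.

Things in the scene. Friction and masses are not known exactly. Their poses are not given: they have to be found in the camera images.
- roller: the fixed wrapper-rolling machine: white deck 220 (x) by 340 (y) mm, its top 45 mm above the table; origin on the table under the deck, z up, x away from the robot at yaw 0 (it stands turned by up to 20 degrees). On the deck: a roller head (two steel rollers between steel end plates, 150 mm above the table) covering y from +64 to +170 mm, the paddle at y = -10 mm, the socket at y = -115 mm
- socket (a point): centre of the mouth of the socket hole, 73 mm above the table, in the top of a grey block 76 (x) by 68 (y) mm, 28 mm high, on the deck; axes as the roller's. The hole is rectangular, 36.5 mm along x and 26.5 mm along y, 25 mm deep, with a 3 mm chamfer round the mouth
- plug: loose guard plug, 80 to 145 g, standing on the table on its shank; origin: centre of the shank's underside, z up. Black shank 34 (x) by 24 (y), 22 mm high, foot stepped in 2 mm; grey collar 46 by 34, z 22 to 28; grip block 36 (x) by 18 (y), z 28 to 68 mm, gripped across its 18. Either half turn fits the socket; fully home the collar rests on the socket block, origin 22 mm below the mouth
- paddle (a joint): angle of the sprung paddle in rad: 0 at rest (it points up 0.25 rad from level), 0.25 when level (half travel), 0.5 at the lower stop. The spring pushes it back up: on the middle of the plate it takes about 4 N to start it, 8 N at level and 12 N at the stop
- paddle_pivot (a point): the paddle's hinge axis (along the roller's y), 85 mm above the table; axes as the roller's. The paddle extends 110 mm from here towards the roller's -x. A thin dark rib on the roller head's end plate beside the paddle lies at the height of the level paddle
- paddle_plate (a point): black rubber plate 55 (along x) by 46 (along y) mm, 8 mm thick, at the paddle's free end; origin in its top face, at the place to press, 85 mm from the hinge axis along the paddle and 4 mm above the paddle's mid plane, so 89 mm above the table when level and about 110 mm at rest; its z is the plate's normal, its x points along the paddle to the hinge
- bowl: bystander: empty white bowl 124 mm across, 55 mm high; origin under its centre
- jar: bystander: closed glass jar 66 mm across, 95 mm high; origin under its centre
- spatula: bystander: kitchen spatula with a wooden handle, 280 mm long, lying flat along its x; origin under its middle
Things that resemble listed ones, but are neither listed nor needed, are in the scene too. Several things look just like the plug: the one meant starts farthest from the robot's base.

How it is judged:
By the outcome, as a careful person would: the job done as asked, in the order asked, and still so for the second after the job is handed in, while the arm keeps its last pose, push and grip.
It also fails if it takes over 48 s, if anything falls off the work surface, if the arm or the gripper's body presses on something with over 40 N, if the wrist force passes 120 N, or if a joint passes its speed limit or range.

## Working session

There is one attempt and no reset: what is moved stays moved. The work goes in short steps, Python scripts to look and compute and a tool call to move; the robot and the scene stay as the last step left them, time stands still between calls to the robot, and variables do not carry over. Pictures are saved under pics/ and viewed, and the job is handed in when it is done.

Besides the shell and the picture viewer there is one more tool, called after ">>>" as a command line: name --argument value ..., lists and objects as JSON in quotes. drive_tool: Moves the arm, as the interface text tells. Its arguments: {"type":"object","properties":{"moves":{"type":"array"},"grip":{"type":"number"},"newtons":{"type":"number"}},"required":["moves"]}

```bash
ls; mkdir -p pics; python3 - <<'E'
from bench import read_state, viewer, env
import cv2
s=read_state(); print({k:(v if not hasattr(v,'tolist') else v.tolist()) for k,v in s.items()})
for n in ['side','top']:
    f=viewer.grab_frame(n); cv2.imwrite(f'pics/{n}0.png',f['img'][:,:,::-1]); print(n,f['mtx'],f['distortion'],f['R'],f['t'])
    import pickle; pickle.dump(f,open(f'{n}0.pkl','wb'))
E
```

```text
pics
{'time_s': 0.0, 'joint_positions': [-1.1735202430505332, 0.5083052442637843, -0.2374890589832784, 1.5011328375741053, 0.12570724297693175, 1.1488838232759118, -0.15482512437010856], 'joint_vel': [0.0002123306662741263, 0.0003699242081552026, -0.000507933297589023, -0.0006863356192254732, -0.00044942349950733524, 0.0005208208749030701, -0.0005685994418905086], 'tau': [0.0007630101026734337, -62.059056758880615, -2.186374291777611, -24.966237545013428, 0.012777691008523107, 0.011620783188845962, -2.290710341412705e-06], 'tcp_pos': [0.17974438441669688, 0.5981118683119881, 0.2494486382202109], 'eef_rot': [-0.9926967707743511, 1.334628555188351, 0.9908924045667192], 'contact_force': [0.8346298676752295, -0.339641164305168, 0.18717272132235327], 'wrist_torque': [-0.04095360025061326, 0.027203367985437137, -0.024384016386147157], 'opening': 0.08537500761234182}
side [[510.11877693   0.         325.18382989]
 [  0.         510.11877693 244.55618687]
 [  0.           0.           1.        ]] [-0.02790511  0.          0.          0.          0.        ] [[ 0.79617918 -0.60491644  0.01322177]
 [-0.31307906 -0.430571   -0.84651646]
 [ 0.51776464  0.66983932 -0.53219833]] [-0.41693008  0.21213863  0.90103377]
top [[472.07843249   0.         322.8505586 ]
 [  0.         472.07843249 238.09839016]
 [  0.           0.           1.        ]] [0.01701358 0.         0.         0.         0.        ] [[ 3.31060199e-04 -9.99939077e-01  1.10332400e-02]
 [-9.98365339e-01 -9.61088902e-04 -5.71465248e-02]
 [ 5.71536472e-02 -1.09962854e-02 -9.98304834e-01]] [-0.02981374  0.49534276  1.22760775]
```

View pics/side0.png

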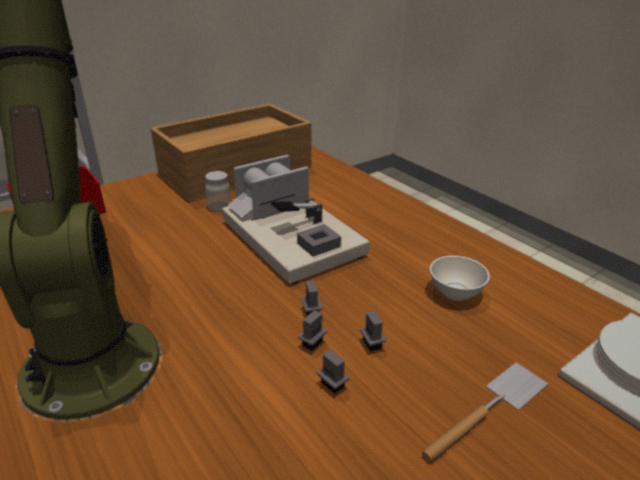

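View pics/top0.png

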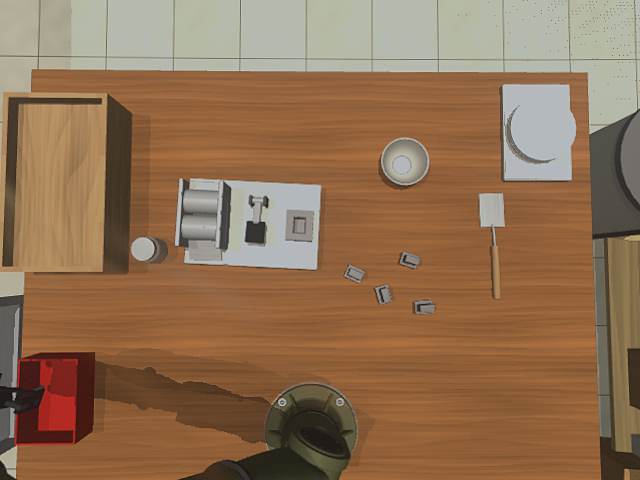

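```bash
python3 - <<'E'
from bench import viewer
import numpy as np
for n in ['side','top']:
  for t in ['roller','socket','plug','paddle','paddle_plate','bowl','jar','spatula']:
    try:
      for d in viewer.regions_of(n,t):
        ys,xs=np.nonzero(d['region']); print(n,t,round(d['conf'],2),d['rect'],xs.mean().round(1),ys.mean().round(1),len(xs))
    except Exception as e: print(n,t,e)
E
```

```text
side roller 0.71 [222.1, 156.3, 375.5, 282.1] 288.8 220.9 10486
side socket 0.91 [224.5, 151.8, 367.8, 282.8] 288.4 220.8 10481
side plug 0.9 [319.4, 351.2, 347.8, 392.7] 333.2 372.2 886
side plug 0.88 [302.9, 280.4, 323.8, 316.9] 311.5 298.0 436
side plug 0.85 [297.8, 313.0, 324.0, 352.7] 312.0 331.2 679
side plug 0.81 [363.1, 313.9, 387.6, 352.6] 373.1 331.7 645
side paddle 0.79 [271.6, 201.1, 314.9, 211.8] 291.9 205.6 321
side paddle_plate 0.85 [272.1, 200.6, 313.9, 212.3] 292.2 205.5 331
side bowl 0.71 [430.9, 255.9, 492.6, 299.4] 458.7 276.5 1963
side jar 0.57 [203.7, 174.0, 231.5, 209.6] 217.4 190.3 862
side spatula 0.61 [423.3, 364.9, 544.0, 463.1] 491.0 405.1 2566
top roller 0.87 [174.4, 180.0, 326.1, 271.6] 248.2 223.5 12018
top socket 0.63 [174.9, 183.7, 320.7, 268.0] 248.0 223.3 12071
top plug 0.69 [374.6, 284.3, 391.3, 304.9] 383.3 294.2 210
top plug 0.69 [243.9, 198.2, 262.6, 243.5] 254.8 224.6 612
top plug 0.64 [342.1, 264.1, 362.3, 282.1] 353.7 273.7 255
top plug 0.54 [415.1, 299.1, 434.8, 315.2] 423.5 306.7 259
top paddle 0.64 [246.0, 196.8, 261.5, 243.7] 255.6 224.4 561
top paddle 0.42 [132.2, 236.4, 168.6, 265.6] 148.9 249.7 780
top paddle_plate 0.91 [244.5, 200.7, 263.2, 241.5] 255.1 225.3 582
top bowl 0.97 [384.6, 138.3, 427.9, 183.6] 404.2 160.8 1849
top jar 0.79 [132.0, 235.9, 167.4, 263.4] 149.2 249.2 762
top jar 0.45 [247.6, 199.9, 263.6, 242.0] 255.5 224.6 556
top spatula 0.81 [478.1, 192.8, 507.6, 297.9] 492.4 229.3 1145
```

```bash
cat > h.py <<'E'
import numpy as np, cv2, pickle
def load(n): return pickle.load(open(n+'.pkl','rb'))
def proj(f,P):
    P=np.atleast_2d(np.asarray(P,float)); r,_=cv2.Rodrigues(f['R'])
    return cv2.projectPoints(P,r,np.asarray(f['t'],float),f['mtx'],np.asarray(f['distortion'],float))[0].reshape(-1,2)
def ray(f,uv,z):
    u=cv2.undistortPoints(np.array([[uv]],float),f['mtx'],np.asarray(f['distortion'],float)).ravel()
    d=f['R'].T@np.array([u[0],u[1],1]); c=-f['R'].T@np.asarray(f['t'])
    return c+d*(z-c[2])/d[2]
def crop(f,x0,y0,x1,y1,k,name,pts=None,polys=None):
    im=cv2.resize(f['img'][y0:y1,x0:x1,::-1].copy(),None,fx=k,fy=k,interpolation=cv2.INTER_CUBIC)
    for p in (polys or []):
        q=np.round((proj(f,p)-[x0,y0]+.5)*k).astype(int); cv2.polylines(im,[q],True,(0,255,0),1)
    cv2.imwrite(name,im)
E
python3 - <<'E'
from h import *
t=load('top0'); s=load('side0')
for uv in [(354,274),(384,294),(409,260),(424,307)]:
    p=ray(t,uv,.06); print(uv,p.round(3),np.hypot(*p[:2]).round(3),'side',proj(s,p).round(0))
crop(t,330,240,450,330,6,'pics/tc.png'); crop(s,290,270,400,400,5,'pics/sc.png')
crop(t,170,170,330,280,5,'pics/tr.png'); crop(s,215,145,375,290,5,'pics/sr.png')
E
```

```text
(354, 274) [ 0.402 -0.108  0.06 ] 0.416 side [[309. 286.]]
(384, 294) [ 0.352 -0.183  0.06 ] 0.397 side [[311. 316.]]
(409, 260) [ 0.437 -0.247  0.06 ] 0.502 side [[370. 316.]]
(424, 307) [ 0.319 -0.284  0.06 ] 0.427 side [[331. 355.]]
```

View pics/tc.png

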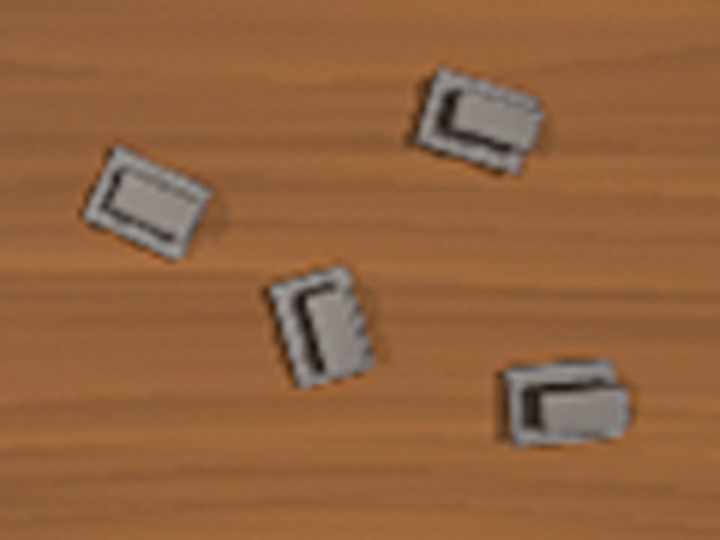

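View pics/sc.png

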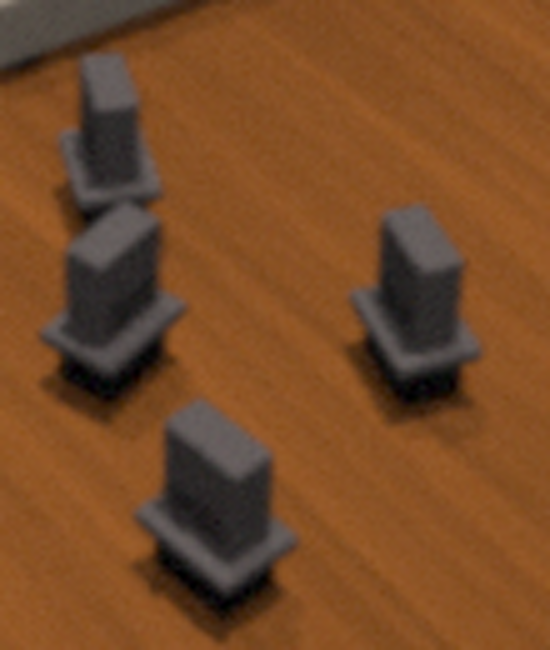

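View pics/tr.png

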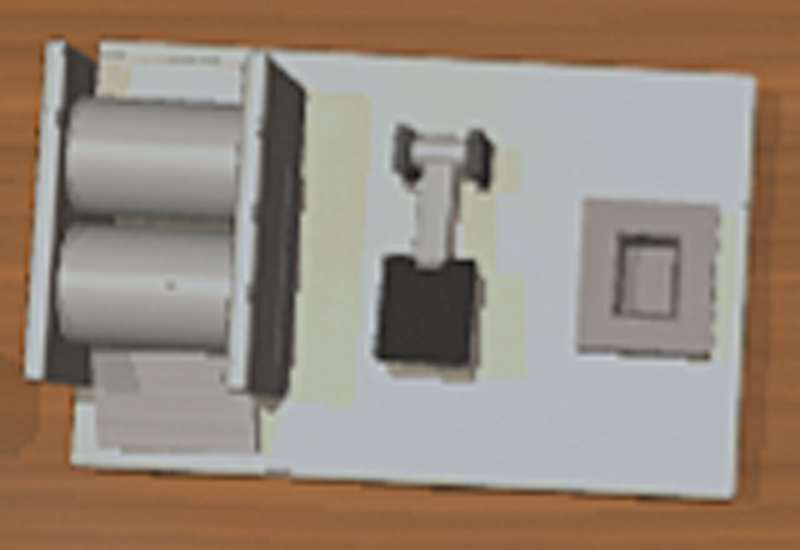

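View pics/sr.png

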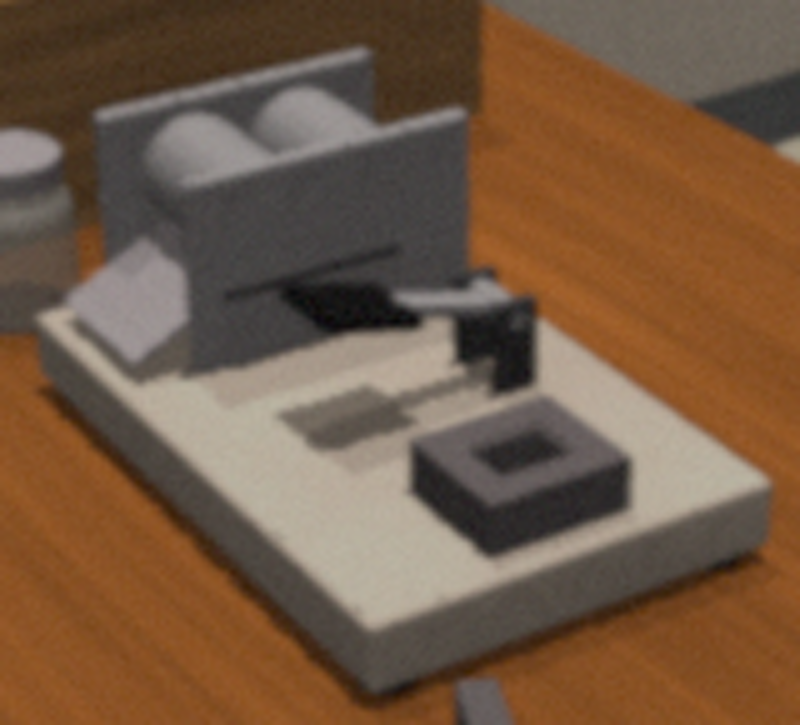

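```bash
cat > fit.py <<'E'
from h import *
from scipy.optimize import least_squares
def T(p,L):
    c,s=np.cos(p[2]),np.sin(p[2]); L=np.asarray(L,float)
    return np.c_[p[0]+c*L[:,0]-s*L[:,1],p[1]+s*L[:,0]+c*L[:,1],L[:,2]]
def fit(obs,p0,names=''):
    for sel in (obs, obs[:1], obs[1:]):
        if not sel: continue
        fn=lambda p:np.concatenate([(proj(f,T(p,L))-uv).ravel() for f,L,uv in sel])
        r=least_squares(fn,p0,loss='soft_l1',x_scale=[.01,.01,.1]); print(r.x.round(4),'res',np.abs(r.fun).mean().round(2),np.abs(r.fun).max().round(2))
        if sel is obs: best=r.x
    return best
E
python3 - <<'E'
from fit import *
t=load('top0'); s=load('side0')
C=lambda pts,x0,y0,k:np.array(pts,float)/k+[x0,y0]-.5
sock=lambda:[[.038,.034-.115,.073],[.038,-.034-.115,.073],[-.038,-.034-.115,.073],[-.038,.034-.115,.073]]
deck=[[.11,.17,.045],[.11,-.17,.045],[-.11,-.17,.045],[-.11,.17,.045]]
top=(t,deck+sock(),C([(100,42),(755,77),(735,498),(72,465),(583,198),(722,205),(712,357),(578,352)],170,170,5))
side=(s,deck[1:]+sock(),C([(770,485),(372,630),(40,318),(548,397),(630,462),(490,510),(413,443)],215,145,5))
p=fit([top,side],[.5,.1,0]); print('socket',T(p,[[0,-.115,.073]]))
np.save('roller.npy',p)
g=.068;c=.028
grip=[[.018,.009,g],[.018,-.009,g],[-.018,-.009,g],[-.018,.009,g]]
col=[[.023,.017,c],[.023,-.017,c],[-.023,-.017,c],[-.023,.017,c]]
for k,yaw0 in enumerate([np.pi/2-.25+np.pi]):
    # plug x along image right => world -y
    tg=[(542,104),(525,152),(445,128),(462,88)]
    tp=(t,grip+col,None)
    # match by nearest start
    from itertools import permutations
# top points: grip top quad: right-top(542,104), right-bot(527,150), left-bot(455,128), left-top(462,88)
# side grip: (420,206) far? corners (385,215),(420,206),(462,265),(428,270)
obs_t=C([(543,104),(525,152),(452,130),(460,88)],330,240,6)
obs_tc=C([(440,70),(520,172),(415,122)],330,240,6)
obs_s=C([(420,206),(463,264),(425,273),(384,218)],290,270,5)
obs_sc=C([(480,350),(410,368),(352,295)],290,270,5)
for uv in list(obs_t): print('t g',ray(t,uv,g)[:2].round(4))
for uv in obs_tc: print('t c',ray(t,uv,c)[:2].round(4))
for uv in obs_s: print('s g',ray(s,uv,g)[:2].round(4))
for uv in obs_sc: print('s c',ray(s,uv,c)[:2].round(4))
E
```

```text
[ 0.5308  0.145  -0.0524] res 1.05 2.89
[ 0.5308  0.1477 -0.0505] res 0.72 1.76
[ 0.5278  0.1377 -0.0608] res 0.66 2.87
socket [[0.52480281 0.03020096 0.073     ]]
t g [ 0.4453 -0.2733]
t g [ 0.4252 -0.2655]
t g [ 0.4344 -0.235 ]
t g [ 0.452  -0.2385]
t c [ 0.4607 -0.2374]
t c [ 0.4166 -0.2716]
t c [ 0.4382 -0.2264]
s g [ 0.4464 -0.2461]
s g [ 0.4372 -0.2793]
s g [ 0.4231 -0.2748]
s g [ 0.4313 -0.2435]
s c [ 0.4439 -0.2854]
s c [ 0.4171 -0.2773]
s c [ 0.4258 -0.2351]
```

```bash
python3 - <<'E'
from h import *
t=load('top0'); s=load('side0')
for P in [(0,0,0),(0,0,.02),(.18,.599,.25),(.18,.599,.231)]: print(P,proj(t,[P]).round(1),proj(s,[P]).round(1))
crop(t,220,340,400,480,4,'pics/tb.png',polys=[[(.09*np.cos(a),.09*np.sin(a),.0) for a in np.linspace(0,6.28,40)]])
crop(s,0,300,200,430,4,'pics/sb.png',polys=[[(.09*np.cos(a),.09*np.sin(a),.0) for a in np.linspace(0,6.28,40)]])
crop(t,0,340,110,460,5,'pics/tg.png',polys=[[(.18,.599,.25),(.18,.599,.231)]])
E
```

```text
(0, 0, 0) [[311.4 429.1]] [[ 90.9 363.8]]
(0, 0, 0.02) [[311.2 431.8]] [[ 88.2 355.6]]
(0.18, 0.599, 0.25) [[ 19.3 384. ]] [[ 71.8 118.9]]
(0.18, 0.599, 0.231) [[ 25.  381.7]] [[ 73.6 126.2]]
```

View pics/tb.png

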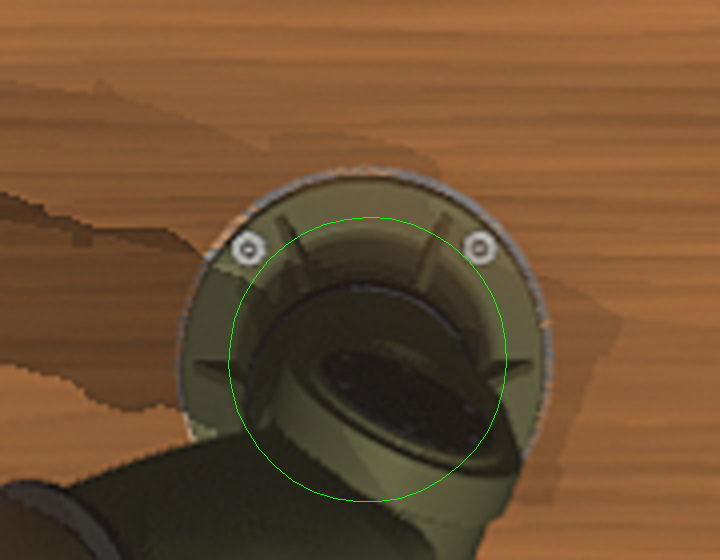

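View pics/sb.png

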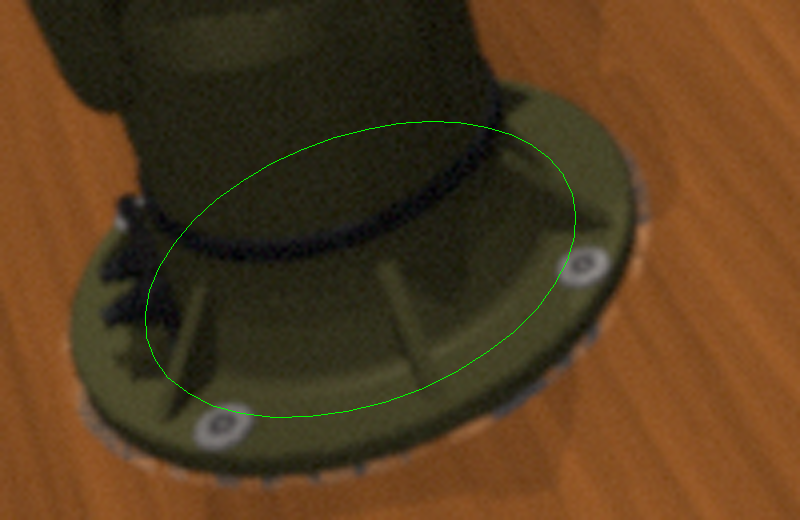

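View pics/tg.png

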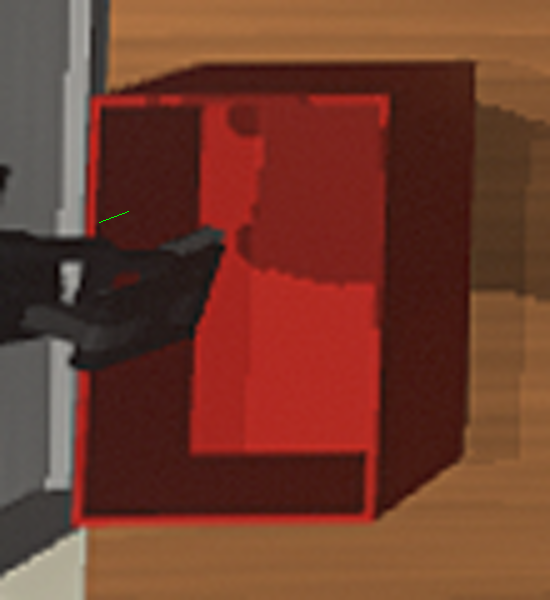

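```bash
python3 - <<'E'
from h import *
from scipy.spatial.transform import Rotation as Ro
from bench import read_state
s0=read_state();R=Ro.from_rotvec(s0['eef_rot']).as_matrix();p=np.array(s0['tcp_pos']);print(R.round(3))
t=load('top0'); s=load('side0')
B=lambda z0,z1:[p+R@np.array(v) for v in [(-.05,-.011,z0),(.006,-.011,z0),(.006,.011,z0),(-.05,.011,z0),(-.05,.011,z1),(.006,.011,z1),(.006,-.011,z1),(-.05,-.011,z1)]]
crop(t,0,340,110,460,5,'pics/tg2.png',polys=[B(.0427,.057),B(-.0427,-.057)])
E
```

```text
[[-0.    -0.958  0.288]
 [-0.     0.288  0.958]
 [-1.     0.    -0.   ]]
```

View pics/tg2.png

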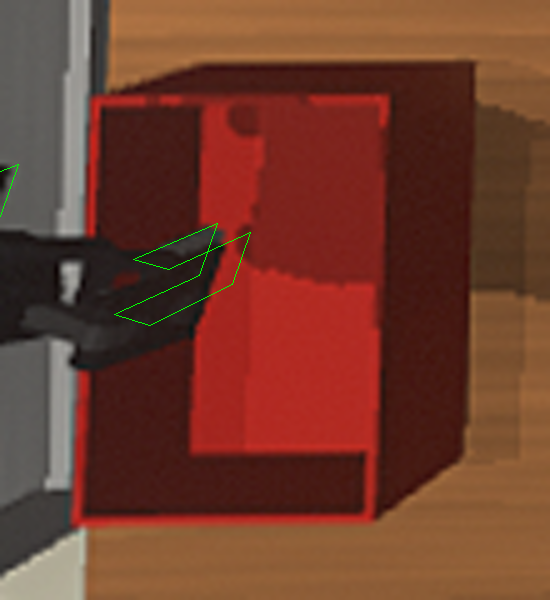

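Plug look-alikes (top picture px): (354,274), (384,294), (424,307), (409,260). The last is 0.50 m from the base, against at most 0.43 m for the others, so it is the one meant. The crops agree. I'll bring the tool near it and check the calibration against the fingers.

>>> drive_tool --moves '[[[20,-40,0],[0,0,-0.12]],[[45,-85,0],[0,0,-0.24]],[[75,-130,0],[0,0,-0.36]],[[105,-175,0],[0,0,-0.48]],[[135,-220,0],[0,0,-0.6]],[[165,-265,0],[0,0,-0.72]],[[195,-310,0],[0,0,-0.84]],[[220,-355,0],[0,0,-0.96]],[[240,-405,0],[0,0,-1.08]],[[252,-455,0],[0,0,-1.2]],[[260,-505,0],[0,0,-1.32]],[[265,-555,0],[0,0,-1.44]]]' --grip -1

```text
time_s: 2.4
tcp_pos: [0.4452, 0.042, 0.2506]
eef_rot: [0.13, 1.566, -0.129]
contact_force: [0.4, -0.6, -0.5]
opening: 0.0855
```

>>> drive_tool --moves '[[[0,-50,0],[0,0,-0.05]],[[0,-100,-10],[0,0,-0.1]],[[0,-150,-30],[0,0,-0.1]],[[0,-200,-50],[0,0,-0.1]],[[-3,-250,-70],[0,0,-0.1]],[[-7,-295,-90],[0,0,-0.1]],[[-7,-295,-90],[0,0,-0.1]],[[-7,-295,-90],[0,0,-0.1]]]'

```text
time_s: 3.4
tcp_pos: [0.438, -0.2509, 0.1603]
eef_rot: [0.206, 1.561, -0.204]
contact_force: [0.2, 1.3, 0.5]
opening: 0.0856
```

```bash
cat > snap.py <<'E'
import sys,pickle,cv2
from bench import viewer,read_state
import numpy as np
from scipy.spatial.transform import Rotation as Ro
def snap(tag,cams=('side','top')):
    out=[]
    for n in cams:
        f=viewer.grab_frame(n); pickle.dump(f,open(f'{n}{tag}.pkl','wb')); out.append(f)
    return out
def st():
    s=read_state(); R=Ro.from_rotvec(s['eef_rot']).as_matrix(); p=np.array(s['tcp_pos'])
    print('t',round(s['time_s'],2),'tcp',p.round(4),'toolx',R[:,0].round(3),'zang',np.degrees(np.arctan2(R[1,2],R[0,2])).round(2),'F',np.round(s['contact_force'],2),'open',round(s['opening'],4),'q',np.round(s['joint_positions'],2))
    return p,R
E
python3 - <<'E'
from snap import *; from h import *
s,t=snap('1'); p,R=st()
B=lambda z0,z1:[p+R@np.array(v) for v in [(-.05,-.011,z0),(.006,-.011,z0),(.006,.011,z0),(-.05,.011,z0),(-.05,.011,z1),(.006,.011,z1),(.006,-.011,z1),(-.05,-.011,z1)]]
crop(t,350,210,470,310,6,'pics/t1.png',polys=[B(.0427,.057),B(-.0427,-.057)])
crop(s,300,220,430,370,5,'pics/s1.png',polys=[B(.0427,.057),B(-.0427,-.057)])
E
```

```text
t 3.5 tcp [ 0.4385 -0.2501  0.1607] toolx [ 0.001  0.001 -1.   ] zang -14.84 F [ 0.   -0.14  0.8 ] open 0.0852 q [ 0.22  0.44  0.36  1.94 -0.21  0.79  0.44]
```

View pics/t1.png

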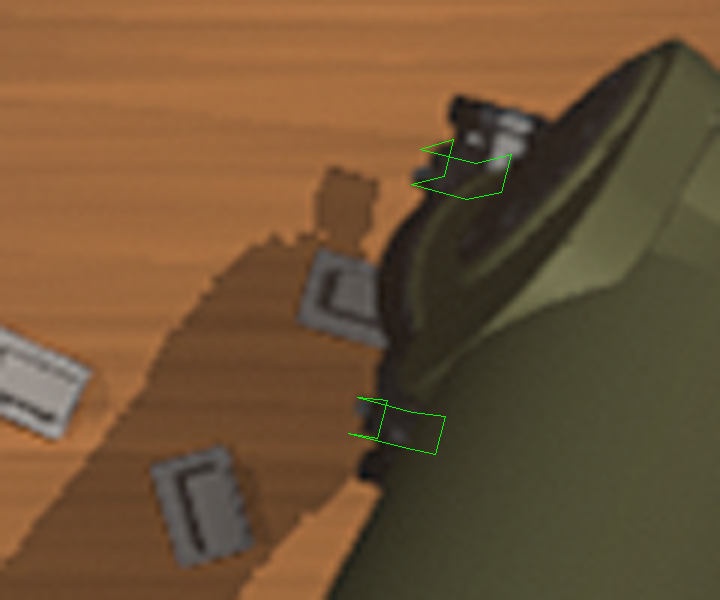

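View pics/s1.png

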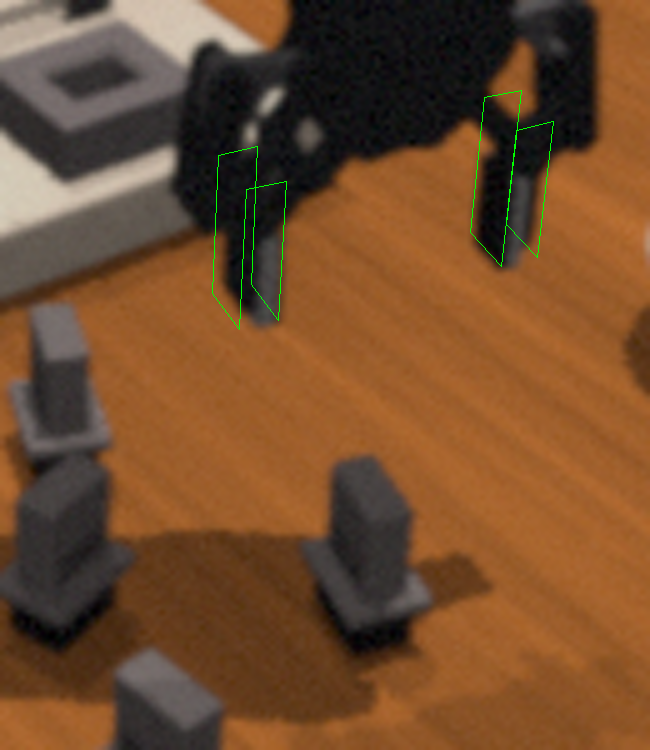

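```bash
python3 - <<'E'
from h import *; from snap import st
s=load('side1');t=load('top1')
crop(t,400,215,450,300,9,'pics/t1z.png')
crop(s,325,220,425,290,8,'pics/s1z.png')
p,R=st()
for z in (.0427,-.0427):
  for y in (-.011,.011):
    q=p+R@np.array((.006,y,z)); print(z,y,((proj(t,q)-[400,215]+.5)*9).round(0),((proj(s,q)-[325,220]+.5)*8).round(0))
E
```

```text
t 3.5 tcp [ 0.4385 -0.2501  0.1607] toolx [ 0.001  0.001 -1.   ] zang -14.84 F [ 0.   -0.14  0.8 ] open 0.0852 q [ 0.22  0.44  0.36  1.94 -0.21  0.79  0.44]
0.0427 -0.011 [[249. 253.]] [[602. 426.]]
0.0427 0.011 [[167. 231.]] [[552. 372.]]
-0.0427 -0.011 [[169. 572.]] [[245. 512.]]
-0.0427 0.011 [[ 86. 550.]] [[201. 454.]]
```

View pics/t1z.png

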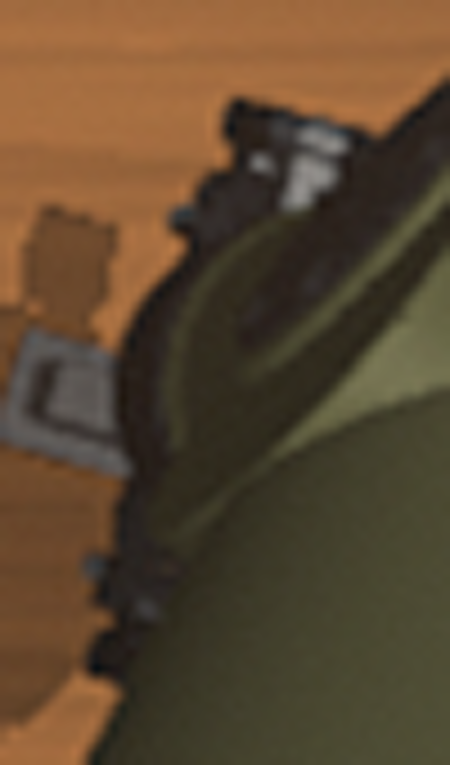

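View pics/s1z.png

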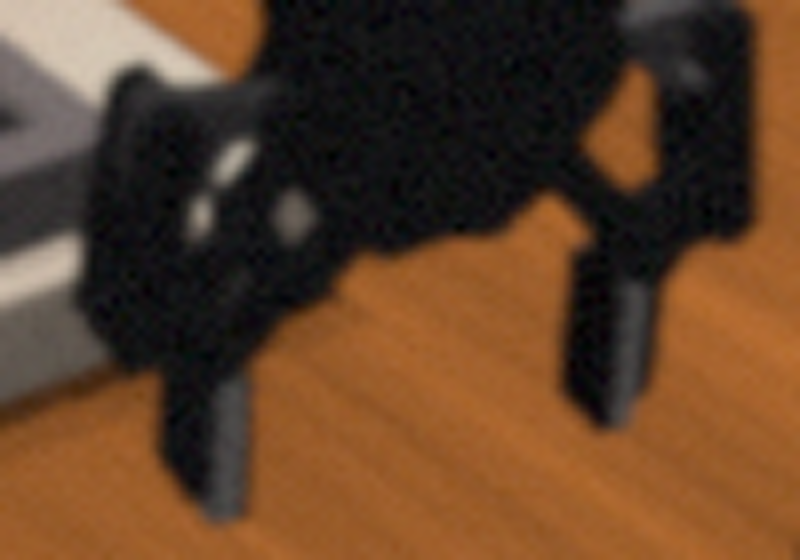

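```bash
python3 - <<'E'
from h import *
t=load('top0'); s=load('side0')
cir=lambda r,z:[(r*np.cos(a),r*np.sin(a),z) for a in np.linspace(0,6.28,60)]
b=[(.104*np.cos(a),.104*np.sin(a),.02) for a in np.radians([45,135,225,315])]
print('bolts top',((proj(t,b)-[220,340]+.5)*4).round(0).tolist(),'side',((proj(s,b)-[0,300]+.5)*4).round(0).tolist())
print('cams',-t['R'].T@t['t'],-s['R'].T@s['t'])
crop(t,220,340,400,480,4,'pics/tb2.png',polys=[cir(.12,0),cir(.104,.015)])
crop(s,0,300,200,430,4,'pics/sb2.png',polys=[cir(.12,0),cir(.104,.015)])
E
```

```text
bolts top [[252.0, 252.0], [251.0, 489.0], [483.0, 488.0], [482.0, 251.0]] side [[467.0, 72.0], [139.0, 198.0], [220.0, 408.0], [579.0, 251.0]]
cams [ 0.42438065 -0.01583673  1.25416281] [-0.06815621 -0.76441497  0.66462007]
```

View pics/tb2.png

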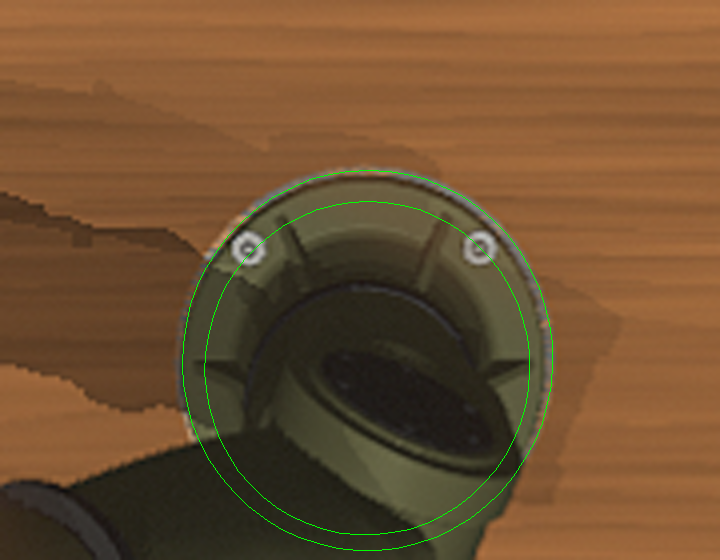

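View pics/sb2.png

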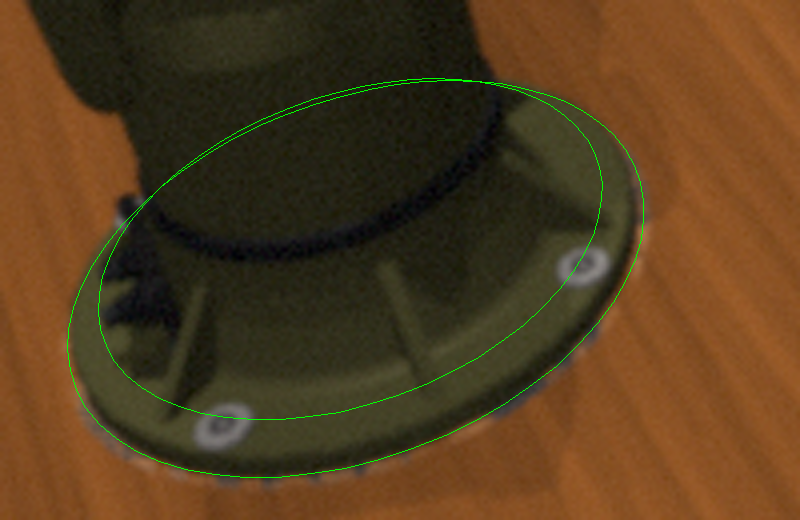

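>>> drive_tool --moves '[[[-1,-6,-30],[0,0,0]],[[-1,-6,-60],[0,0,0]],[[-1,-6,-90],[0,0,0]],[[-1,-6,-107],[0,0,0]],[[-1,-6,-107],[0,0,0]]]'

```text
time_s: 4.12
tcp_pos: [0.437, -0.2558, 0.0528]
eef_rot: [0.204, 1.563, -0.202]
contact_force: [0.1, 0.4, 0.5]
opening: 0.0853
```

>>> drive_tool --moves '[[[0,0,0],[0,0,0]],[[0,0,0],[0,0,0]],[[0,0,0],[0,0,0]],[[0,0,0],[0,0,0]],[[0,0,0],[0,0,0]],[[0,0,0],[0,0,0]],[[0,0,0],[0,0,0]],[[0,0,0],[0,0,0]]]' --grip 1 --newtons 50

```text
time_s: 5.12
tcp_pos: [0.437, -0.2576, 0.0537]
eef_rot: [0.205, 1.56, -0.205]
contact_force: [-1.1, 1.4, 5.9]
opening: 0.0176
```

```bash
python3 - <<'E'
from snap import *; from h import *
s,t=snap('2'); p,R=st()
crop(s,310,250,430,370,5,'pics/s2.png')
E
```

```text
t 5.22 tcp [ 0.4369 -0.2576  0.0537] toolx [ 0.001 -0.    -1.   ] zang -14.96 F [-1.48  0.66  6.62] open 0.0171 q [ 0.3   0.6   0.27  2.05 -0.31  0.53  0.54]
```

View pics/s2.png

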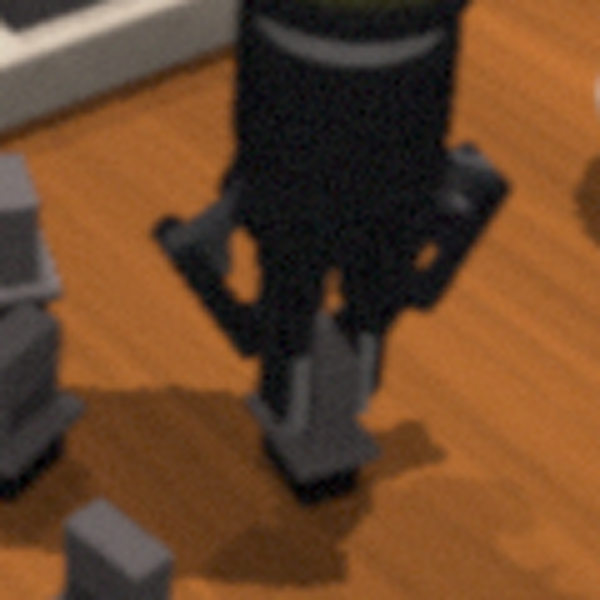

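>>> drive_tool --moves '[[[0,0,35],[0,0,0]],[[0,5,80],[0,0,-0.1]],[[8,35,107],[0,0,-0.24]],[[17,70,107],[0,0,-0.38]],[[26,105,107],[0,0,-0.52]],[[36,140,107],[0,0,-0.66]],[[46,175,107],[0,0,-0.8]],[[56,205,107],[0,0,-0.94]],[[66,235,107],[0,0,-1.08]],[[76,262,107],[0,0,-1.22]],[[86,286,107],[0,0,-1.363]],[[86,286,107],[0,0,-1.363]]]'

```text
time_s: 6.72
tcp_pos: [0.5231, 0.0312, 0.1595]
eef_rot: [1.246, 1.186, -1.247]
contact_force: [0.4, 0.3, -2.0]
opening: 0.0174
```

>>> drive_tool --moves '[[[0,0,0],[0,0,0]],[[0,0,0],[0,0,0]]]'

```text
time_s: 6.98
tcp_pos: [0.5225, 0.0275, 0.1604]
eef_rot: [1.249, 1.183, -1.249]
contact_force: [0.5, -1.0, -1.4]
opening: 0.0175
```

```bash
python3 - <<'E'
from snap import *; from h import *
s,t=snap('3'); p,R=st()
crop(s,240,130,380,280,5,'pics/s3.png')
crop(t,230,160,350,280,5,'pics/t3.png')
E
```

```text
t 7.08 tcp [0.5226 0.0277 0.1604] toolx [ 0.  0. -1.] zang -93.11 F [ 0.46  0.52 -0.94] open 0.0175 q [-0.61  0.56  0.79  1.9  -0.51  0.89 -1.19]
```

View pics/s3.png

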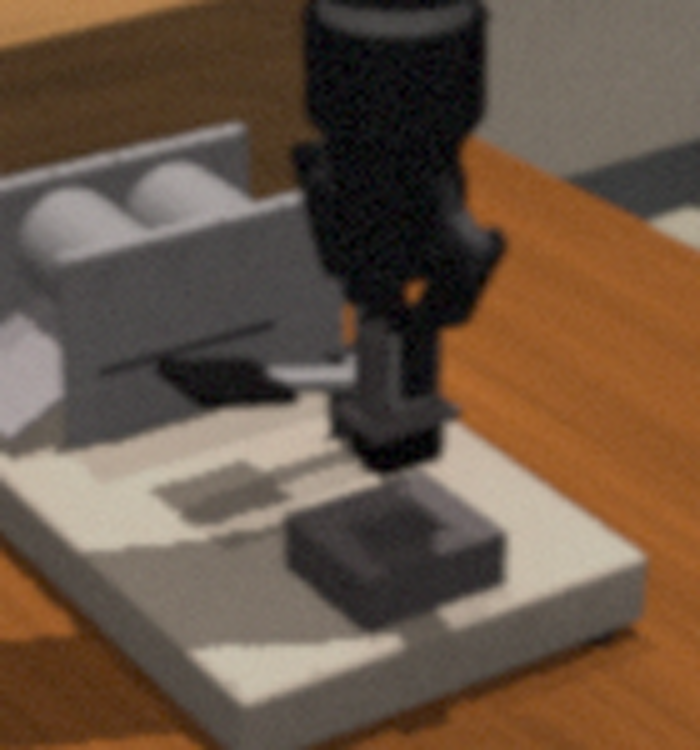

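View pics/t3.png

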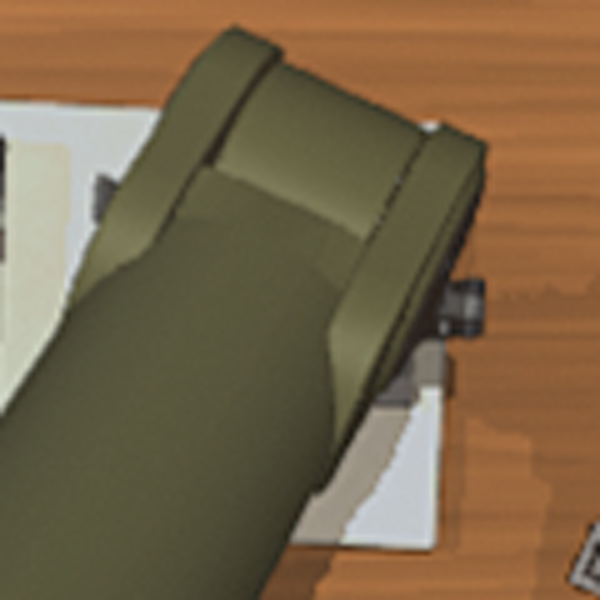

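>>> drive_tool --moves '[[[0,1,-10],[0,0,0]],[[0,1,-20],[0,0,0]],[[0,1,-27],[0,0,0]],[[0,1,-27],[0,0,0]],[[0,1,-27],[0,0,0]]]'

```text
time_s: 7.7
tcp_pos: [0.5229, 0.0294, 0.1333]
eef_rot: [1.248, 1.183, -1.248]
contact_force: [1.5, 0.6, -0.9]
opening: 0.0174
```

```bash
python3 - <<'E'
from snap import *; from h import *
s,=snap('4',('side',)); p,R=st()
crop(s,290,190,350,260,10,'pics/s4.png')
s0=load('side0');crop(s0,290,210,350,265,10,'pics/s0s.png')
E
```

```text
t 7.75 tcp [0.523  0.0295 0.1335] toolx [ 0. -0. -1.] zang -93.05 F [ 0.07 -0.48 -1.1 ] open 0.0173 q [-0.59  0.59  0.76  1.93 -0.54  0.83 -1.16]
```

View pics/s4.png

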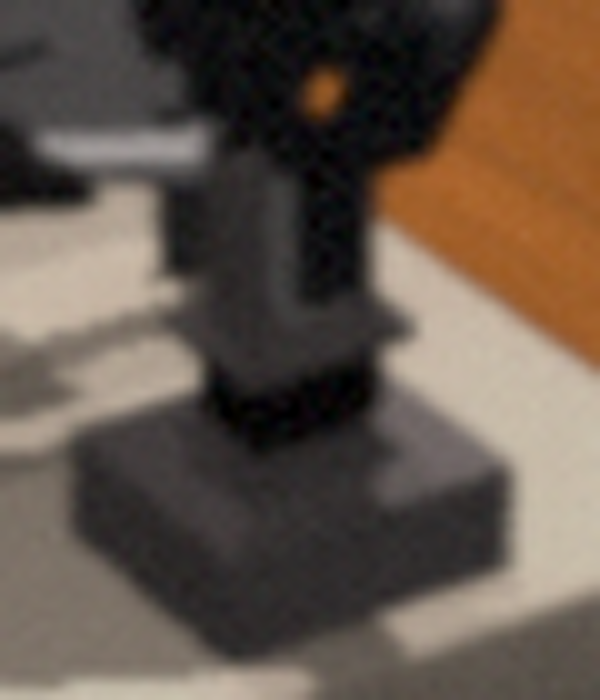

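View pics/s0s.png

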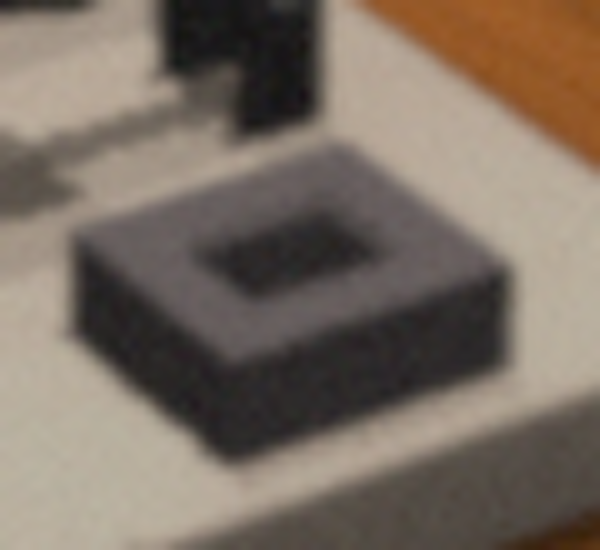

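```bash
python3 - <<'E'
from fit import *
s=load('side4'); p=[.523,.0295,.1335]; yaw=np.radians(-3.05); zb=p[2]-.0537
# predicted overlay with TCP as plug centre
def box(cx,cy,hx,hy,z): return T([cx,cy,yaw],[[hx,hy,z],[hx,-hy,z],[-hx,-hy,z],[-hx,hy,z]])
print('collar top',((proj(s,box(p[0],p[1],.023,.017,zb+.028))-[290,190]+.5)*10).round(0).tolist())
print('foot',((proj(s,box(p[0],p[1],.015,.010,zb))-[290,190]+.5)*10).round(0).tolist())
print('sockblk',((proj(s,box(.5228,.0287,.038,.034,.073))-[290,190]+.5)*10).round(0).tolist())
crop(s,290,190,350,260,10,'pics/s4o.png',polys=[box(p[0],p[1],.023,.017,zb+.028),box(p[0],p[1],.017,.012,zb+.002),box(.5228,.0287,.038,.034,.073)])
E
```

```text
collar top [[324.0, 243.0], [409.0, 305.0], [236.0, 361.0], [152.0, 297.0]]
foot [[311.0, 372.0], [360.0, 410.0], [248.0, 447.0], [200.0, 409.0]]
sockblk [[337.0, 329.0], [506.0, 455.0], [222.0, 553.0], [59.0, 419.0]]
```

View pics/s4o.png

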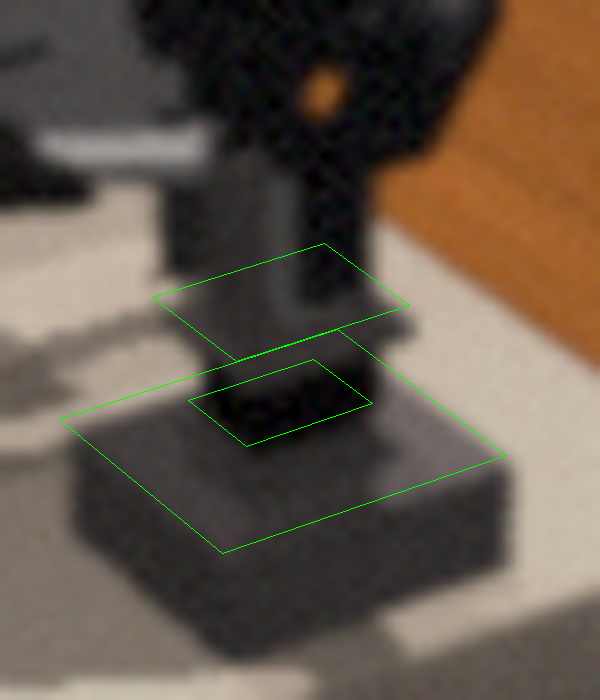

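>>> drive_tool --moves '[[[0,0,-3],[0,0,0]],[[0,0,-6],[0,0,0]],[[0,0,-9],[0,0,0]],[[0,0,-11],[0,0,0]],[[0,0,-12],[0,0,0]]]'

```text
time_s: 8.38
tcp_pos: [0.5228, 0.0295, 0.1211]
eef_rot: [1.248, 1.184, -1.248]
contact_force: [-0.3, -0.1, -1.5]
opening: 0.017
```

```bash
python3 - <<'E'
from snap import *; from h import *
s,=snap('5',('side',)); p,R=st()
crop(s,290,190,350,260,10,'pics/s5.png')
E
```

```text
t 8.43 tcp [0.5227 0.0295 0.1211] toolx [-0. -0. -1.] zang -93.05 F [ 0.    0.73 -1.82] open 0.0172 q [-0.57  0.61  0.74  1.95 -0.56  0.81 -1.14]
```

View pics/s5.png

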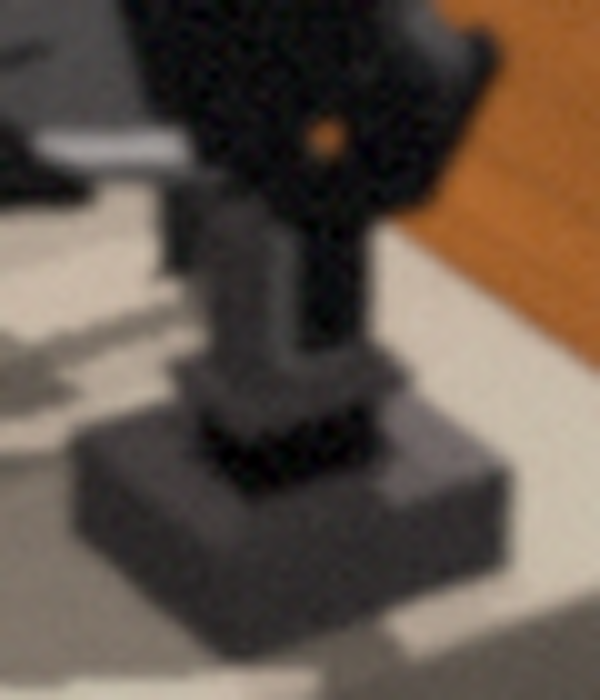

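>>> drive_tool --moves '[[[0,0,-3],[0,0,0]],[[0,0,-6],[0,0,0]],[[0,0,-9],[0,0,0]],[[0,0,-12],[0,0,0]],[[0,0,-14],[0,0,0]]]'

```text
time_s: 9.05
tcp_pos: [0.5228, 0.0296, 0.107]
eef_rot: [1.248, 1.184, -1.248]
contact_force: [-0.0, -0.1, -1.4]
opening: 0.0171
```

>>> drive_tool --moves '[[[0,0,-1],[0,0,0]],[[0,0,-2],[0,0,0]],[[0,0,-3],[0,0,0]],[[0,0,-3.5],[0,0,0]],[[0,0,-3.5],[0,0,0]]]'

```text
time_s: 9.68
tcp_pos: [0.5228, 0.0295, 0.1047]
eef_rot: [1.249, 1.184, -1.248]
contact_force: [-2.9, 0.7, 10.2]
opening: 0.017
```

```bash
python3 - <<'E'
from snap import *; from h import *
s,=snap('6',('side',)); p,R=st()
crop(s,290,190,350,260,10,'pics/s6.png')
E
```

```text
t 9.72 tcp [0.5228 0.0295 0.1047] toolx [ 0.001  0.001 -1.   ] zang -93.06 F [-2.51 -0.36 10.03] open 0.0174 q [-0.56  0.63  0.72  1.96 -0.59  0.77 -1.12]
```

View pics/s6.png

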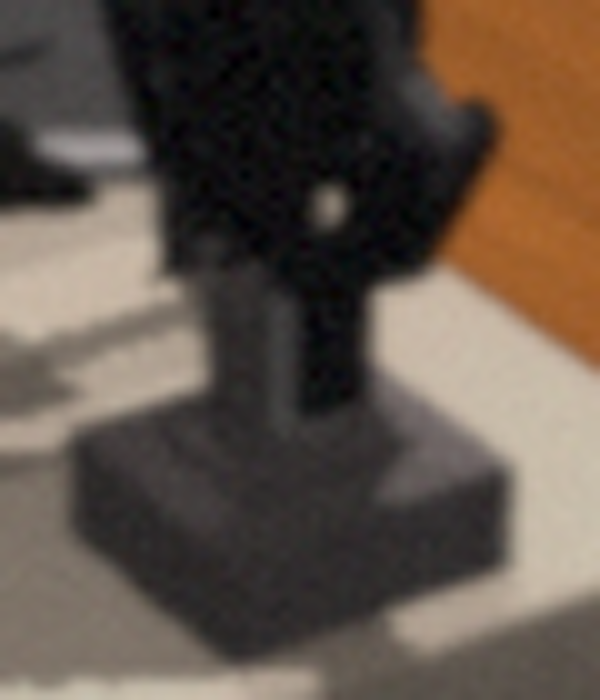

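>>> drive_tool --moves '[[[0,0,-1],[0,0,0]],[[0,0,-2],[0,0,0]],[[0,0,-2],[0,0,0]],[[0,0,0.5],[0,0,0]],[[0,0,1],[0,0,0]]]'

```text
time_s: 10.35
tcp_pos: [0.5229, 0.0297, 0.1049]
eef_rot: [1.249, 1.183, -1.248]
contact_force: [0.6, -0.2, -1.4]
opening: 0.0171
```

>>> drive_tool --moves '[[[0,0,0],[0,0,0]],[[0,0,0],[0,0,0]],[[0,0,0],[0,0,0]],[[0,0,0],[0,0,0]],[[0,0,15],[0,0,0]],[[0,0,45],[0,0,0]],[[0,0,85],[0,0,0]],[[0,0,115],[0,0,0]]]' --grip -0.2

```text
time_s: 11.35
tcp_pos: [0.5231, 0.0291, 0.2224]
eef_rot: [1.25, 1.182, -1.248]
contact_force: [0.2, 0.4, 0.1]
opening: 0.0514
```

```bash
python3 - <<'E'
from snap import *; from h import *
s,=snap('7',('side',)); p,R=st()
crop(s,215,130,375,270,5,'pics/s7.png')
E
```

```text
t 11.4 tcp [0.5246 0.0285 0.2256] toolx [ 0.006  0.    -1.   ] zang -93.11 F [ 1.36 -0.84  2.96] open 0.0512 q [-0.66  0.49  0.86  1.81 -0.43  1.03 -1.26]
```

View pics/s7.png

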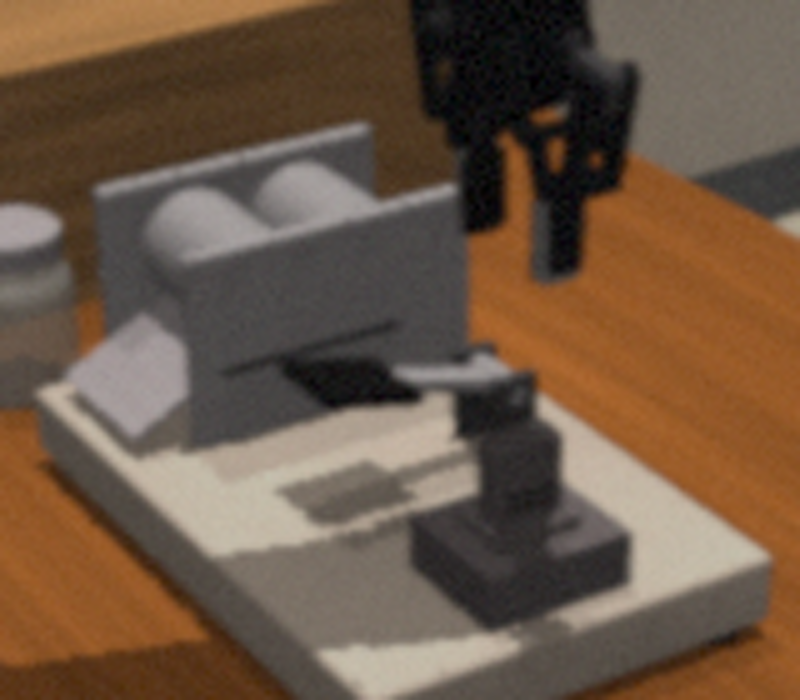

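```bash
python3 - <<'E'
from fit import *
t=load('top0')
C=lambda c:np.array(c,float)/5+170-.5
s=ray(t,C((648,276)),.073)   # block centre from corners
s2=ray(t,C((648.7,278)),.073)
blk=np.mean([ray(t,C(c),.073) for c in [(583,198),(722,205),(712,357),(578,352)]],0)
pl=np.mean([ray(t,C(c),z) for c,z in [((385,258),.101),((480,262),.101),((472,366),.114),((375,358),.114)]],0)
hg=ray(t,C((440,148)),.088)
y=np.radians(-3.05);Rm=np.array([[np.cos(y),-np.sin(y)],[np.sin(y),np.cos(y)]])
print(s,s2,blk,pl,hg)
for n,v in(('plate',pl),('hinge',hg)): print(n,'roller-frame rel socket',Rm.T@(v-blk)[:2])
A=np.array([.5228,.0295])
hx=(Rm.T@(hg-blk)[:2])[0]; px=(Rm.T@(pl-blk)[:2])[0]
for x in (hx-.085, hx-.085*np.cos(.25), px-.0015): print(x,'press world',A+Rm@[x,.105])
E
```

```text
[0.52561506 0.03075381 0.073     ] [0.52460878 0.03039961 0.073     ] [0.52467843 0.0303592  0.073     ] [0.50561611 0.1361777  0.1075    ] [0.58791366 0.13351492 0.088     ]
plate roller-frame rel socket [-0.02466565  0.10465435]
hinge roller-frame rel socket [0.05765701 0.10637418]
-0.027342994027816744 press world [0.50108252 0.13580612]
-0.024700549873221553 press world [0.50372122 0.13566552]
-0.026165649455702284 press world [0.50225819 0.13574347]
```

>>> drive_tool --moves '[[[-5,25,0],[0,0,0]],[[-11,55,0],[0,0,0]],[[-17,85,0],[0,0,0]],[[-22,106,-10],[0,0,0]],[[-22,106,-35],[0,0,0]],[[-22,106,-60],[0,0,0]],[[-22,106,-75],[0,0,0]],[[-22,106,-75],[0,0,0]],[[-22,106,-75],[0,0,0]]]' --grip 1

```text
time_s: 12.52
tcp_pos: [0.5013, 0.1353, 0.1454]
eef_rot: [1.249, 1.183, -1.248]
contact_force: [-0.5, -0.3, 0.2]
opening: -0.0003
```

```bash
python3 - <<'E'
from snap import *; from h import *
s,t=snap('8'); p,R=st()
crop(s,215,130,345,230,6,'pics/s8.png')
crop(t,220,160,340,280,5,'pics/t8.png')
E
```

```text
t 12.62 tcp [0.5014 0.1355 0.1456] toolx [ 0.001  0.    -1.   ] zang -93.06 F [-0.15 -0.85  0.07] open -0.0001 q [-0.82  0.58  0.79  1.93 -0.54  0.86 -1.37]
```

View pics/s8.png

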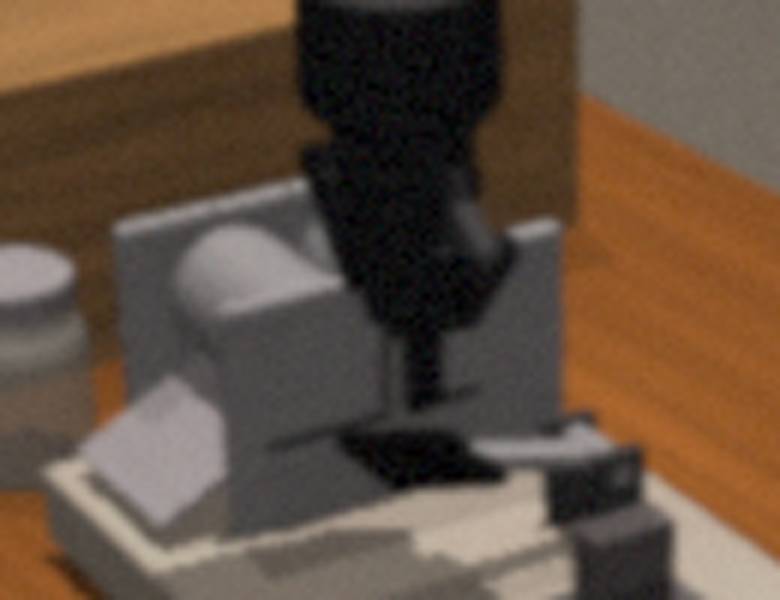

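View pics/t8.png

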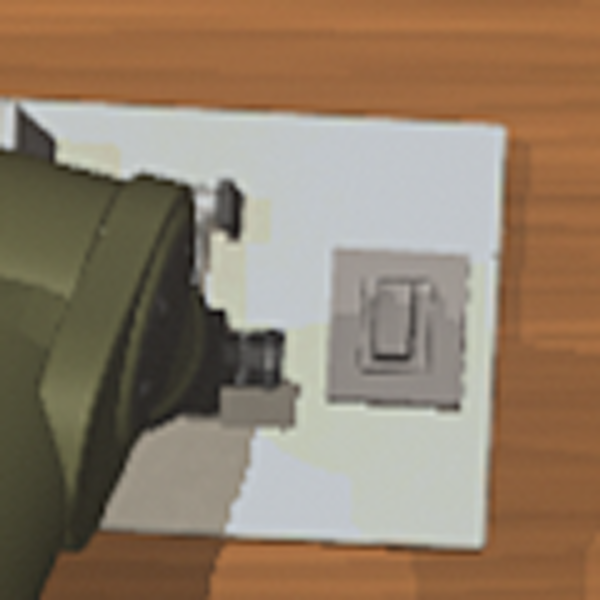

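>>> drive_tool --moves '[[[0,0,-6],[0,0,0]],[[0,0,-11],[0,0,0]],[[0,0,-14],[0,0,0]],[[0,0,-14],[0,0,0]]]'

```text
time_s: 13.12
tcp_pos: [0.5006, 0.1356, 0.1307]
eef_rot: [1.248, 1.184, -1.249]
contact_force: [-1.3, 1.1, 3.7]
opening: -0.0002
```

>>> drive_tool --moves '[[[0,0,-2],[0,0,0]],[[0,0,-4],[0,0,0]],[[0,0,-6],[0,0,0]],[[0,0,-6],[0,0,0]]]'

```text
time_s: 13.62
tcp_pos: [0.5006, 0.1356, 0.1246]
eef_rot: [1.248, 1.184, -1.249]
contact_force: [-3.0, 0.0, 5.7]
opening: -0.0
```

>>> drive_tool --moves '[[[0,0,-2],[0,0,0]],[[0,0,-4],[0,0,0]],[[0,0,-6],[0,0,0]],[[0,0,-6],[0,0,0]]]'

```text
time_s: 14.12
tcp_pos: [0.5004, 0.1356, 0.1186]
eef_rot: [1.248, 1.184, -1.249]
contact_force: [-3.4, 0.1, 5.5]
opening: 0.0004
```

```bash
python3 - <<'E'
from snap import *; from h import *
s,=snap('9',('side',)); p,R=st()
crop(s,245,160,345,230,8,'pics/s9.png')
E
```

```text
t 14.18 tcp [0.5004 0.1356 0.1187] toolx [-0.001  0.    -1.   ] zang -93.05 F [-4.49  0.46  5.56] open 0.0001 q [-0.79  0.61  0.75  1.96 -0.58  0.8  -1.34]
```

View pics/s9.png

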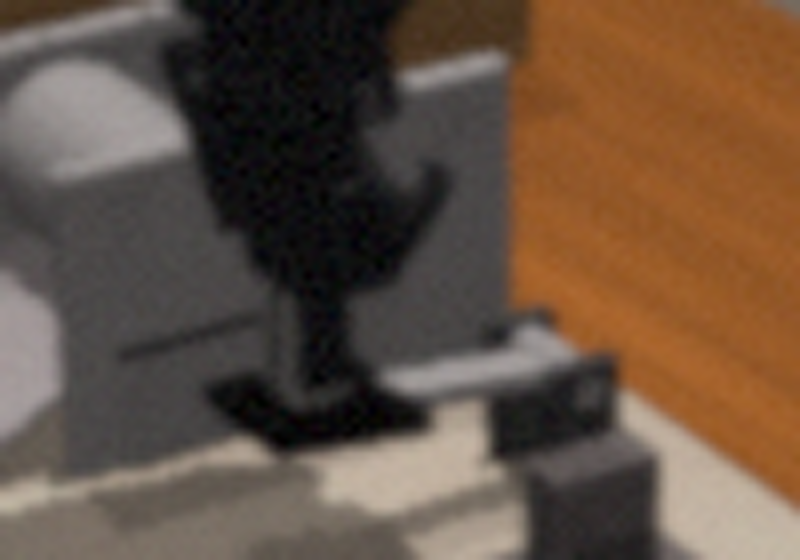

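>>> drive_tool --moves '[[[0,0,-2],[0,0,0]],[[0,0,-4],[0,0,0]],[[0,0,-6],[0,0,0]],[[0,0,-8],[0,0,0]],[[0,0,-8],[0,0,0]]]'

```text
time_s: 14.8
tcp_pos: [0.4997, 0.1356, 0.1105]
eef_rot: [1.247, 1.185, -1.25]
contact_force: [-5.2, -0.4, 6.3]
opening: 0.0002
```

>>> drive_tool --moves '[[[0,0,-1],[0,0,0]],[[0,0,-2],[0,0,0]],[[0,0,-2.5],[0,0,0]],[[0,0,-2.5],[0,0,0]]]'

```text
time_s: 15.3
tcp_pos: [0.4997, 0.1356, 0.1082]
eef_rot: [1.247, 1.185, -1.25]
contact_force: [-4.7, 0.5, 7.3]
opening: 0.0002
```

```bash
python3 - <<'E'
from snap import *; from h import *
s,t=snap('10'); p,R=st()
crop(s,245,160,345,230,8,'pics/s10.png')
cv2.imwrite('pics/t10.png',t['img'][:,:,::-1])
E
```

```text
t 15.4 tcp [0.4997 0.1356 0.1082] toolx [-0.002  0.    -1.   ] zang -93.05 F [-6.19  0.33  7.37] open 0.0002 q [-0.78  0.62  0.74  1.97 -0.59  0.78 -1.32]
```

View pics/s10.png

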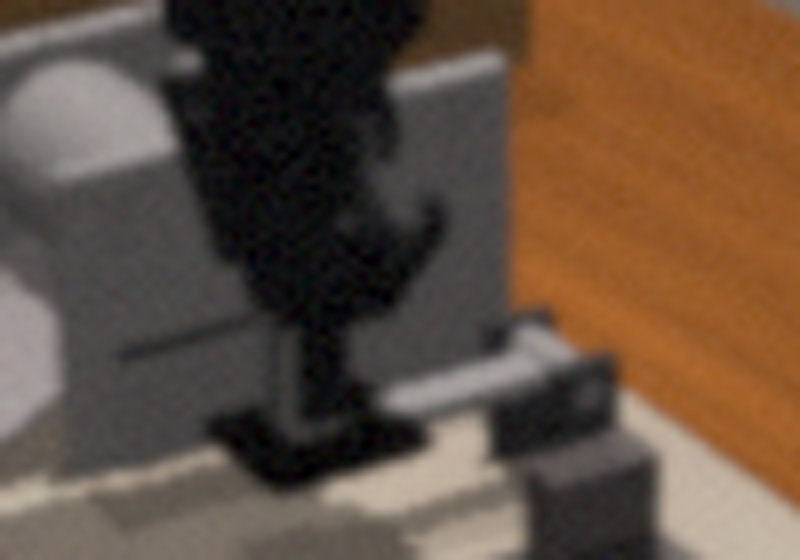

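View pics/t10.png

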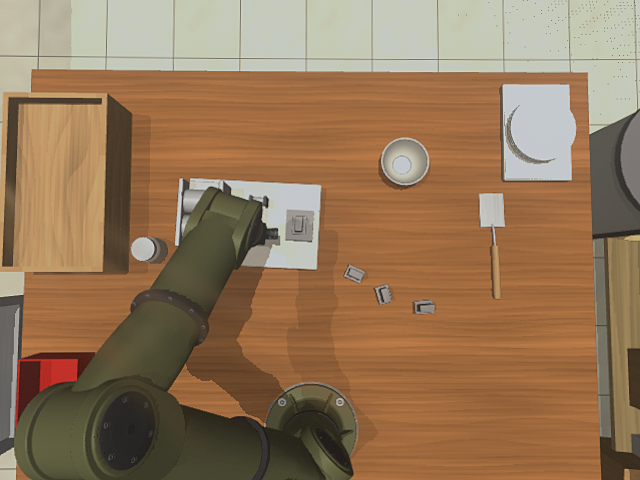

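```bash
python3 - <<'E'
from fit import *
s=load('side10'); s0=load('side0'); yaw=np.radians(-3.05)
A=np.array([.5228,.0295]);Rm=np.array([[np.cos(yaw),-np.sin(yaw)],[np.sin(yaw),np.cos(yaw)]])
H=A+Rm@[.058,.105]
def plate(up,b):  # bottom/top face corners
    out=[]
    for d,w in((.055,.023),(.055,-.023),(.110,-.023),(.110,.023)):
        x=-(d*np.cos(up))-b*np.sin(up)*-1*-1; z=.085+d*np.sin(up)+b*np.cos(up)
        q=H+Rm@[x,w]; out.append([q[0],q[1],z])
    return out
def sh(f,P): return proj(f,P)+[1.1,1.1]
def draw(f,ups,name,x0,y0,x1,y1,k):
    im=cv2.resize(f['img'][y0:y1,x0:x1,::-1].copy(),None,fx=k,fy=k,interpolation=cv2.INTER_CUBIC)
    for u,c in ups:
        cv2.polylines(im,[np.round((sh(f,plate(u,.004))-[x0,y0]+.5)*k).astype(int)],True,c,1)
    cv2.imwrite(name,im)
draw(s0,[(.25,(0,255,0))],'pics/ov0.png',255,185,325,225,11)
draw(s,[(0,(0,255,0)),(.06,(0,255,255)),(-.06,(0,0,255))],'pics/ov10.png',255,185,325,225,11)
E
```

```text
(no output)
```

View pics/ov0.png

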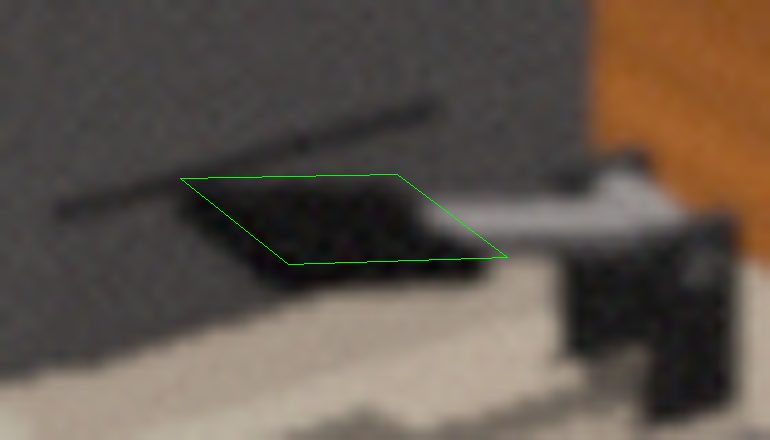

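View pics/ov10.png

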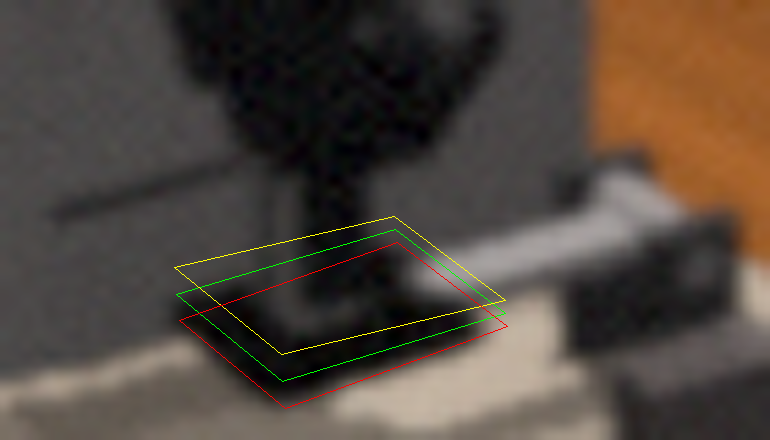

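>>> drive_tool --moves '[[[0,0,0],[0,0,0]],[[0,0,0],[0,0,0]],[[0,0,0],[0,0,0]],[[0,0,0],[0,0,0]]]'

```text
time_s: 15.9
tcp_pos: [0.4997, 0.1356, 0.1082]
eef_rot: [1.247, 1.186, -1.25]
contact_force: [-6.2, -0.3, 7.0]
opening: -0.0002
```

```bash
python3 - <<'E'
from snap import *
st()
from bench import env
print(env.hand_in())
E
```

```text
t 15.9 tcp [0.4997 0.1356 0.1082] toolx [-0.002  0.    -1.   ] zang -93.05 F [-6.19 -0.27  6.97] open -0.0002 q [-0.78  0.62  0.74  1.97 -0.59  0.78 -1.32]
the job is handed in; nothing more can be done
None
```

I pushed the farthest of the four plugs fully home in the socket and let go of it. I then pressed the paddle level with closed fingertips and handed in at 15.9 s while still holding it.

**Plug:** It seated at the height expected for fully home, with the TCP at 104.7 mm. It still showed seated in the side and top pictures after release.

**Paddle:** The fingertips came to about 89 mm, the level height. The arm was steady there at about 7 N down, against about 8 N expected at level. The side picture agrees with level to within roughly 0.02 rad, and the paddle was never near its stop.

**Bystanders:** The bowl, jar and spatula sat at the same places in the first and last top pictures.

**What disagreed:**
- The two cameras differed by 8–10 mm on the plug and roller. I used averaged positions, checked against the robot's base flange, and the plug then entered the socket without touching the sides.
- A sideways friction force of about 6 N stayed on the fingertips while holding the paddle.

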